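Load the ring weights on the sprung pan of a cell-compression rig

TASK

Set the load on the compression rig: thread the three brass ring weights onto the upright spindle of its sprung pan, first the largest, then the middle one, then the smallest on top, each lying flat on the one below, so that the pan sinks until its red pointer rests in the green band. Lower each ring gently all the way down rather than dropping it, never press the pan to its bottom stop, and leave the black plastic ring and everything else on the bench where it stands.

Things in the scene. Friction and masses are not known exactly. Their poses are not given: they have to be found in the camera images.
- rig: fixed grey base plate of the compression rig, 15 mm thick, reaching 50 mm to either side of the origin along x, from -50 to +75 mm along y. Origin on the bench straight below the spindle axis. A white upright gauge plate (4 mm thick in x, top 78 mm above the bench) stands at x = -8 mm, from y = +46 to +72 mm; it is marked with a green band, and a red pointer runs out from the pan to it along +y
- pan (a joint): how far the sprung pan has sunk, m: 0 empty at its upper stop, 0.024 at its bottom stop; spring 485 N/m, so it sinks about 6.3, 3.8 and 1.9 mm under the large, middle and small brass ring. The red pointer is in the green band from 0.0105 to 0.0135
- pan_seat (a point): centre of the upper face of the pan (flat aluminium disc, 66 mm diameter, 6 mm thick), on the spindle axis; 56 mm above the bench while the pan is empty. Moves down with the pan; z up
- spindle_tip (a point): top of the upright steel spindle that stands on the pan and moves with it: 50 mm above the pan's face, 12 mm diameter for the lower 38 mm, then tapering to 4 mm at the tip
- big_centre (a point): large brass ring, outside diameter 60 mm, 14 mm thick, central bore 17 mm right through, about 310 g, lying flat at the start; the point is its centre, half-way up, on the bore axis (z along the bore)
- middle_centre (a point): middle brass ring, outside diameter 48 mm, 14 mm thick, central bore 17 mm right through, about 190 g, lying flat at the start; the point is its centre, half-way up, on the bore axis (z along the bore)
- small_centre (a point): small brass ring, outside diameter 36 mm, 12 mm thick, central bore 17 mm right through, about 95 g, lying flat at the start; the point is its centre, half-way up, on the bore axis (z along the bore)
- blackring_centre (a point): black plastic ring, outside diameter 48 mm, 14 mm thick, central bore 17 mm right through, about 30 g, lying flat at the start; the point is its centre, half-way up, on the bore axis (z along the bore); not a weight, to be left alone
- jar_mid (a point): small clear sample jar with a blue cap, 36 mm diameter, 45 mm tall, standing about 57 mm (centre to centre) from the large brass ring; the point is its centre, half-way up; to be left alone
- cup_mid (a point): orange plastic pot, 30 mm diameter, 38 mm tall, standing about 48 mm from the middle brass ring; the point is its centre, half-way up; to be left alone
- vial_mid (a point): amber vial with a white cap, 26 mm diameter, 42 mm tall, standing about 40 mm from the small brass ring; the point is its centre, half-way up; to be left alone
- slipbox_mid (a point): blue closed cover-slip box, 26 mm square, 20 mm tall, standing about 41 mm from the small brass ring, on the side away from the vial; the point is its centre, half-way up; to be left alone
- bottle_mid (a point): clear media bottle with a white cap, 66 mm diameter, 160 mm tall; the point is its centre, half-way up; to be left alone
- tipbox_mid (a point): green closed pipette-tip box, 80 mm along its x, 115 mm along its y, 50 mm tall; the point is its centre, half-way up; to be left alone
- dish_mid (a point): white closed Petri dish, 57 mm diameter, 18 mm tall, lying about 62 mm from the black ring; the point is its centre, half-way up; to be left alone

How it is judged:
By the outcome, as a careful person would: the job done as asked, in the order asked, and still so for the second after the job is handed in, with the robot touching nothing.
It also fails if it takes over 72 s, if anything falls off the work surface, if the arm or the gripper's body presses on something with over 40 N, if the wrist force passes 120 N, or if a joint passes its speed limit or range.

ROBOT

A 6-joint arm with a two-finger parallel gripper is mounted at the origin on the work surface. World frame = base frame: x ahead of the robot, y to its left, z up, the work surface at z = 0. Lengths are in m, angles in rad, forces in N, time in s.
With the tool pointing down it reaches from about 0.25 to 0.8 m from the base axis. Payload 3.9 kg.
Tool frame: the origin (TCP) lies between the finger pads; the fingertips stand 25 mm ahead of it and the grasp point (between the pads) lies 6 mm ahead of it; z points along the fingers, y is the line along which they close (so a half turn about z gives the same grasp; the last joint's range is limited). The gripper opens to 85 mm and grips with 20 to 120 N. Pads are 22 mm wide; open, the fingers measure 114 mm over their backs; the gripper's body (76 mm by 85 mm) begins 54 mm behind the grasp point. The pads swing forward as they close: fully open they stand 13 mm farther back than shut.
Start: joints at [-1.128, 0.26, -0.138, 1.173, 0, 1.571], TCP at [0.225, -0.474, 0.256] pointing down, gripper open.
Joint ranges: [-2.78, 2.78], [-0.83, 1.72], [-1.28, 1.37], [-1.9, 2.12], [-1.57, 1.48], [-3.14, 3.14]. Speed limits (rad/s): [2.57, 2.57, 3.14, 3.14, 3.14, 3.14].

INTERFACE

Orientations are given as a rotation vector (axis times angle).
In Python, from cell import state, grab_frame, sign_off, cut_out, pinpoint gives the robot as it stands.
- The arm moves only by the tool jog_arm, never from a script. Its argument "steps" is one flat list of numbers, 6 for each row, row after row: the shift along the tool's x, y, z in m, then the turn, a rotation vector about the tool's x, y, z in rad. A call has 1 to 10 rows; each row is the pose to reach, as a shift and turn from the pose commanded when the call began, along the tool's axes at that moment; what a row does not reach only later rows make up. A row lasts 1/8 s, in which the tool goes at most 62.5 mm and 10.7 degrees, less where a joint would pass 70% of its speed; a pose out of reach is approached as far as the arm can. A call with a gripper value outside its range is refused whole. "jaw" is the gripper command: -1 is fully open, 1 is shut, values between are in proportion, set as the call begins (left out, the last holds). The fingers move at their own pace and stop on an object; "force" is the grip in N (left out, the last holds). Time passes only in rows, so rows that repeat a pose let the fingers close. It gives the time, the measured TCP pose, the force, the opening and the grip force at its end, in the units of the state.
- state(): the state, without advancing time (a new reading comes with each control period).
- grab_frame(name): name is "scene" or "top" or "wrist"; returns a dict with "frame" (480x640x3 uint8, blue, green, red), "fx", "fy", "cx", "cy" (pixels), "view" (4x4, takes a point from world to camera coordinates). Camera axes: x right, y down, z forward; pixel columns grow to the right and rows downward; lengths in m; the calibration is good to about 2 mm. The wrist camera is an equidistant fisheye: a pixel r from the principal point sees the ray r / f radians off the axis. A picture is of the moment at which its call begins. There is no depth.
- sign_off(): hands the job in; it is judged then, once.
Trained networks look in a picture, given as the dict that the camera call returned (one of the last four; its "shot" number tells which), for a name from the list of things; names that differ only in an ending like _2 or _b are one class to them, and where a whole thing is asked for, a point or a joint stands for the part that bears it (a point fixed in the world has none). Each returns a list of dicts, best first, with "score" (0 to 1); they miss things now and then, are a little off and sometimes report something else, mostly with a low value. They report only what shows in the picture. A call takes as long as a camera call.
- cut_out(thing, picture): "region" (480x640 bool, what is visible of it) and "rect" ([left, top, right, bottom] in pixels, round what is visible of it).
- pinpoint(thing, picture): "location" ([column, row] in pixels: a listed point, or the origin of a listed thing).
The state is a dict: "t": time; "joint_pos": joint angles; "qvel": joint speeds; "joint_torque": joint torques, N m; "tool_pos": TCP position; "orientation": TCP orientation; "force": force on the tool from outside, world axes, zero at the start; "moment": the same for the moment, N m; "gripper_width": finger opening in m; "gripper_force": force on a finger pad.
Only numpy, scipy, OpenCV 4.12 (cv2) and the standard library are available. Lean on these libraries where they do the work, as an engineer would, in place of code of your own. Each camera call takes 0.05 s, during which the arm holds its last target. There are 200 camera calls.

## Working session

There is one attempt and no reset: what is moved stays moved. The work goes in short steps, Python scripts to look and compute and a tool call to move; the robot and the scene stay as the last step left them, time stands still between calls to the robot, and variables do not carry over. Pictures are saved under pics/ and viewed, at most 10 in all, crops included, and the job is handed in when it is done.

Besides the shell and the picture viewer there is one more tool, called after "Emit:" in YAML: its name, and indented under it one key for each argument. jog_arm: Moves the arm, as the interface text tells. Its arguments: {"type":"object","properties":{"steps":{"type":"array","items":{"type":"number"}},"jaw":{"type":"number"},"force":{"type":"number"}},"required":["steps"]}

```bash
mkdir -p pics
cat > h.py <<'E'
import numpy as np, cv2
from scipy.spatial.transform import Rotation as R
from cell import state, grab_frame, sign_off, cut_out, pinpoint
def ray(p,px):
    V=np.array(p["view"]); u,v=px
    a=np.array([(u-p["cx"])/p["fx"],(v-p["cy"])/p["fy"]])
    if p.get("fish"):
        r=np.hypot(*a); d=np.array([*(a/r*np.sin(r) if r>1e-9 else a),np.cos(r)])
    else: d=np.array([*a,1.])
    return -V[:3,:3].T@V[:3,3], V[:3,:3].T@d
def onz(p,px,z):
    o,d=ray(p,px); return o+d*(z-o[2])/d[2]
def grab(n):
    p=grab_frame(n); p["fish"]=(n=="wrist"); return p
def meet(rs):
    A=0;b=0
    for o,d in rs:
        d=d/np.linalg.norm(d); M=np.eye(3)-np.outer(d,d); A=A+M; b=b+M@o
    return np.linalg.solve(A,b)
E
python3 - <<'E'
from h import *
np.set_printoptions(precision=4,suppress=True)
s=state(); print(s["t"],s["tool_pos"],s["orientation"],s["gripper_width"])
Z=dict(big_centre=.007,middle_centre=.007,small_centre=.006,blackring_centre=.007,pan_seat=.056,spindle_tip=.106,rig=0,jar_mid=.0225,cup_mid=.019,vial_mid=.021,slipbox_mid=.01,bottle_mid=.08,tipbox_mid=.025,dish_mid=.009)
for n in ("top","scene"):
    p=grab(n); cv2.imwrite(f"pics/{n}.png",p["frame"])
    print(n,ray(p,(320,240)))
    for k,z in Z.items():
        for r in pinpoint(k,p)[:2]: print(k,round(r["score"],2),np.round(r["location"],1),onz(p,r["location"],z)[:2])
print(state()["t"])
E
```

```text
0.0 [ 0.2247 -0.4738  0.2555] [-3.063  -0.6895  0.0006] 0.08552261594803968
top (array([ 0.4796, -0.0142,  1.0269]), array([ 0.1268,  0.0101, -0.992 ]))
big_centre 0.57 [456.6 244.3] [ 0.6083 -0.2942]
big_centre 0.36 [433.2 233.2] [ 0.6308 -0.2445]
middle_centre 0.65 [197.5 308.3] [0.4602 0.247 ]
small_centre 0.6 [434.4 326.9] [ 0.4343 -0.2463]
blackring_centre 0.76 [200.6 243.1] [0.5968 0.2488]
blackring_centre 0.52 [452.5 242.2] [ 0.6126 -0.2855]
pan_seat 0.61 [319.7 270.9] [ 0.5413 -0.0054]
pan_seat 0.58 [319.  266.2] [ 0.5507 -0.0037]
spindle_tip 0.74 [318.4 265.3] [ 0.5487 -0.0031]
rig 0.66 [319.2 271.8] [ 0.5429 -0.0039]
jar_mid 0.68 [428.3 231.2] [ 0.6325 -0.2307]
cup_mid 0.52 [173.4 310.8] [0.4541 0.2929]
vial_mid 0.74 [459.  327.3] [ 0.4355 -0.2933]
slipbox_mid 0.7 [420.  318.7] [ 0.4505 -0.2155]
slipbox_mid 0.62 [458.2 327.5] [ 0.4345 -0.2947]
bottle_mid 0.91 [271.2 154.7] [0.7716 0.0987]
bottle_mid 0.69 [457.2 329.7] [ 0.4334 -0.2734]
tipbox_mid 0.85 [376.2 158.8] [ 0.7857 -0.1193]
dish_mid 0.75 [226.1 231. ] [0.6238 0.1959]
scene (array([ 1.0807, -0.5193,  0.6337]), array([-0.5213,  0.594 , -0.613 ]))
big_centre 0.93 [203.5 354.7] [ 0.6012 -0.2863]
big_centre 0.39 [236.  338.1] [ 0.617 -0.226]
middle_centre 0.54 [333.9 199.8] [0.4649 0.2412]
small_centre 0.62 [165.2 302.2] [ 0.4395 -0.2555]
blackring_centre 0.6 [379.3 219.1] [0.6063 0.2428]
pan_seat 0.85 [292.8 235.5] [0.5336 0.0156]
spindle_tip 0.59 [288.5 219.3] [0.5359 0.0042]
rig 0.56 [292.6 259. ] [0.5392 0.0045]
jar_mid 0.68 [234.3 341.4] [ 0.6317 -0.2399]
cup_mid 0.72 [344.8 185. ] [0.4533 0.3023]
vial_mid 0.85 [141.8 300.3] [ 0.4151 -0.288 ]
slipbox_mid 0.49 [185.  288.2] [ 0.441  -0.2087]
bottle_mid 0.68 [413.1 254.1] [0.7792 0.0972]
bottle_mid 0.24 [333.5 198.8] [0.5333 0.1554]
tipbox_mid 0.83 [348.7 342. ] [ 0.7867 -0.1159]
dish_mid 0.81 [373.7 230.6] [0.6242 0.1932]
1.5
```

View pics/top.png

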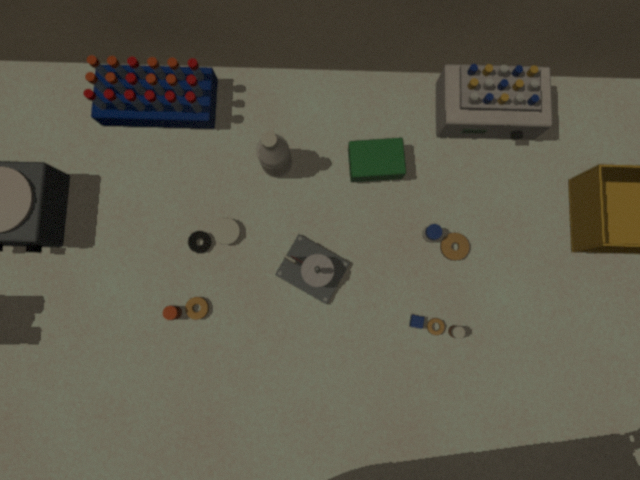

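View pics/scene.png

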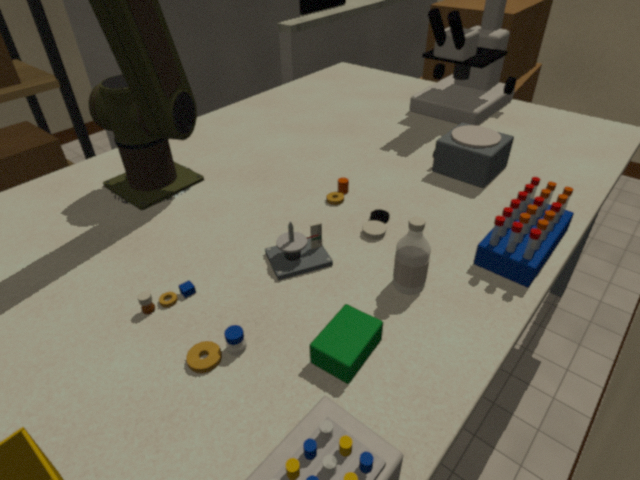

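Top view: spindle at (318,268), with the gauge to its upper left. The big ring is at (455,246) beside the jar (434,232), the middle ring at (197,308) beside the pot (172,313), and the small ring at (436,326) between the box and the vial. The scene view agrees with this.

```bash
cat >> h.py <<'E'
def go(xyz,ang,s=None):
    """tool-frame shift+turn to TCP xyz, pointing down, tool y (closing line) at world angle ang deg (mod 180)"""
    s=s or state(); Rc=R.from_rotvec(s["orientation"]); best=None
    for a in (ang,ang+180,ang-180):
        a=np.radians(a); y=np.array([np.cos(a),np.sin(a),0]); z=np.array([0,0,-1.]); x=np.cross(y,z)
        w=(Rc.inv()*R.from_matrix(np.c_[x,y,z])).as_rotvec()
        if best is None or np.linalg.norm(w)<np.linalg.norm(best): best=w
    sh=Rc.inv().apply(np.array(xyz)-s["tool_pos"])
    print("shift",np.round(sh,4),"turn",np.round(best,4),"t",round(s["t"],2))
E
python3 -c "
from h import *
go([.604,-.291,.20],-28)"
```

```text
shift [ 0.4211 -0.0032  0.0563] turn [-0.     -0.     -0.6393] t 1.5
```

Emit:
jog_arm:
  steps: [0.42, -0.003, 0.056, 0, 0, -0.64, 0.42, -0.003, 0.056, 0, 0, -0.64, 0.42, -0.003, 0.056, 0, 0, -0.64, 0.42, -0.003, 0.056, 0, 0, -0.64, 0.42, -0.003, 0.056, 0, 0, -0.64, 0.42, -0.003, 0.056, 0, 0, -0.64, 0.42, -0.003, 0.056, 0, 0, -0.64, 0.42, -0.003, 0.056, 0, 0, -0.64, 0.42, -0.003, 0.056, 0, 0, -0.64, 0.42, -0.003, 0.056, 0, 0, -0.64]
  jaw: -1
  force: 30

```text
t: 2.75
tool_pos: [0.6021, -0.2925, 0.2007]
orientation: [2.693, 1.617, -0.0]
force: [-0.3, -0.3, 1.8]
gripper_width: 0.0853
gripper_force: 0.0
```

Run:
```python
from h import *
np.set_printoptions(precision=4,suppress=True)
s=state(); print(s["t"],s["tool_pos"],s["orientation"],s["force"])
p=grab("wrist"); cv2.imwrite("pics/w1.png",p["frame"]); print(ray(p,(p["cx"],p["cy"])))
for k,z in dict(big_centre=.007,jar_mid=.0225).items():
    for r in pinpoint(k,p)[:2]: print(k,r["score"],r["location"],onz(p,r["location"],z)[:2])
for r in cut_out("big_centre",p)[:1]:
    m=r["region"].astype(np.uint8); print(r["rect"],m.sum())
    c=max(cv2.findContours(m,0,1)[0],key=cv2.contourArea)[:,0]
    w=np.array([onz(p,q,.012)[:2] for q in c],np.float32); print(cv2.minEnclosingCircle(w))
go([.604,-.291,.20],-28)
```

```text
2.75 [ 0.6021 -0.2925  0.2007] [ 2.6935  1.6169 -0.0005] [-0.3297 -0.3202  1.7689]
(array([ 0.6353, -0.2283,  0.3181]), array([-0.1303, -0.2428, -0.9613]))
big_centre 0.66 [321.5, 211.5] [ 0.6053 -0.2866]
jar_mid 0.82 [316.2, 142.8] [ 0.6292 -0.2327]
[286.6, 178.9, 357.0, 246.5] 3633
((0.6051690578460693, -0.2854074239730835), 0.030593479052186012)
shift [0.002  0.0007 0.0008] turn [ 0.0005 -0.     -0.0007] t 2.95
```

View pics/w1.png

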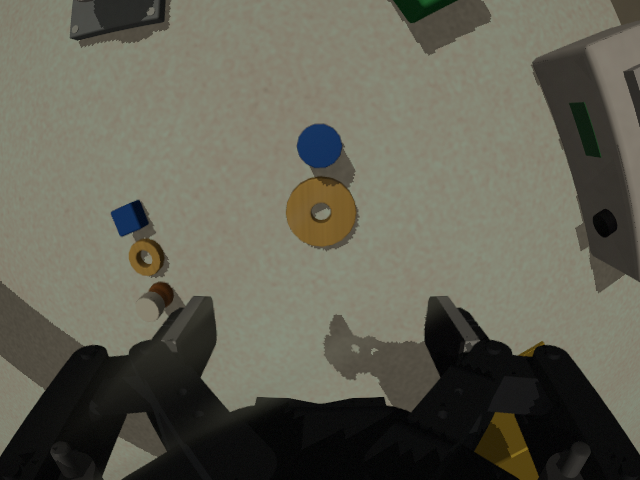

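The wrist view shows the big ring at (321,212), with the jar straight above it along the tool's x. The fingers will close on its clear sides.

Emit:
jog_arm:
  steps: [0.0073, 0, 0.04, 0, 0, 0, 0.0073, 0, 0.09, 0, 0, 0, 0.0073, 0, 0.13, 0, 0, 0, 0.0073, 0, 0.15, 0, 0, 0, 0.0073, 0, 0.162, 0, 0, 0, 0.0073, 0, 0.17, 0, 0, 0, 0.0073, 0, 0.175, 0, 0, 0, 0.0073, 0, 0.175, 0, 0, 0]
  jaw: -0.7

```text
t: 3.95
tool_pos: [0.6068, -0.2854, 0.0257]
orientation: [2.692, 1.619, 0.001]
force: [0.2, -0.0, 0.1]
gripper_width: 0.0728
gripper_force: 0.0
```

Run:
```python
from h import *
p=grab("wrist"); cv2.imwrite("pics/w2.png",p["frame"])
go([.6055,-.286,.024],-28)
for k in ("big_centre",):
    for r in pinpoint(k,p)[:1]: print(k,r["score"],r["location"],onz(p,r["location"],.007)[:2])
    for r in cut_out(k,p)[:1]: print(r["rect"])
```

```text
shift [-0.0012 -0.001   0.0019] turn [ 0.001  -0.0001  0.0007] t 4.0
big_centre 0.79 [319.5, 318.8] [ 0.60510335 -0.28608879]
[245.2, 251.2, 393.4, 383.5]
```

View pics/w2.png

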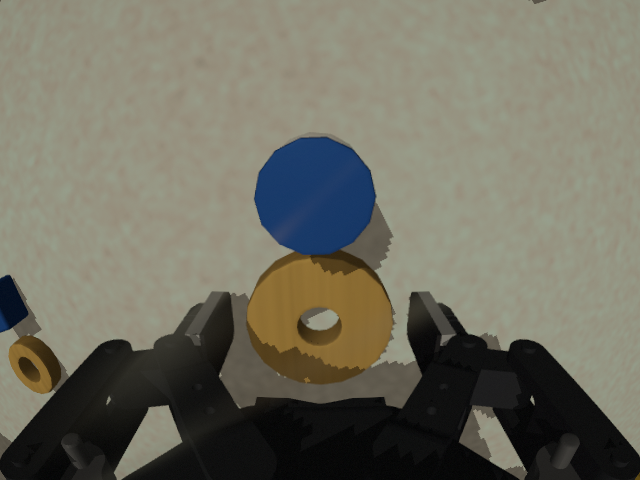

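The ring sits centred between the open pads, whose tip corners are at about (232,293) and (410,293). I'll work out the tip height from those.

Run:
```python
from h import *
p=grab("wrist"); s=state(); w=s["gripper_width"]
for z in (0,.005,.01,.015,.02):
    a=onz(p,(232,293),z);b=onz(p,(410,293),z); print(z,np.linalg.norm(a-b),w, R.from_rotvec(s["orientation"]).inv().apply((a+b)/2-s["tool_pos"]))
```

```text
0 0.07678767811447051 0.07247467244132796 [ 0.00654851 -0.00048122  0.02599427]
0.005 0.0741122696899197 0.07247467244132796 [ 0.00884029 -0.00049287  0.02099438]
0.01 0.07143686126536897 0.07247467244132796 [ 0.01113206 -0.00050452  0.01599449]
0.015 0.06876145284081814 0.07247467244132796 [ 0.01342383 -0.00051617  0.0109946 ]
0.02 0.06608604441626731 0.07247467244132796 [ 0.01571561 -0.00052782  0.00599471]
```

Emit:
jog_arm:
  steps: [-0.001, -0.001, 0.0012, 0, 0, 0, -0.001, -0.001, 0.0012, 0, 0, 0, -0.001, -0.001, 0.0012, 0, 0, 0, -0.001, -0.001, 0.0012, 0, 0, 0, -0.001, -0.001, 0.0012, 0, 0, 0, -0.001, -0.001, 0.0012, 0, 0, 0, -0.001, -0.001, 0.0012, 0, 0, 0]
  jaw: 0.3
  force: 40

```text
t: 5.03
tool_pos: [0.606, -0.2858, 0.025]
orientation: [2.691, 1.618, 0.002]
force: [0.6, 0.1, 5.8]
gripper_width: 0.0572
gripper_force: 42.7
```

Emit:
jog_arm:
  steps: [0, 0, -0.01, 0, 0, 0, 0, 0, -0.04, 0, 0, 0, 0, 0, -0.08, 0, 0, 0, 0, 0, -0.12, 0, 0, 0, 0, 0, -0.14, 0, 0, 0, 0, 0, -0.14, 0, 0, 0]

```text
t: 5.78
tool_pos: [0.6059, -0.2861, 0.1656]
orientation: [2.69, 1.618, 0.002]
force: [-0.4, 0.1, -3.4]
gripper_width: 0.0566
gripper_force: 44.1
```

Run:
```python
from h import *
s=state(); print(s["tool_pos"],s["gripper_width"],s["gripper_force"],s["force"],s["moment"])
go([.543,-.003,.165],-28,s)
```

```text
[ 0.60585816 -0.28611056  0.16564564] 0.05663170090182222 44.114238310139626 [-0.3910131   0.07798767 -3.44243785] [ 0.03455085 -0.03887476  0.00442551]
shift [ 2.206e-01 -1.883e-01  1.000e-04] turn [0.0027 0.0001 0.0006] t 5.78
```

Emit:
jog_arm:
  steps: [0.04, -0.05, 0, 0, 0, 0, 0.08, -0.1, 0, 0, 0, 0, 0.12, -0.15, 0, 0, 0, 0, 0.15, -0.188, 0, 0, 0, 0, 0.15, -0.188, 0, 0, 0, 0, 0.15, -0.188, 0, 0, 0, 0, 0.15, -0.188, 0, 0, 0, 0, 0.15, -0.188, 0, 0, 0, 0]

```text
t: 6.78
tool_pos: [0.5099, -0.066, 0.1638]
orientation: [2.694, 1.617, -0.0]
force: [-0.1, -1.3, -3.3]
gripper_width: 0.0571
gripper_force: 44.4
```

Run:
```python
from h import *
np.set_printoptions(precision=4,suppress=True)
p=grab("wrist"); cv2.imwrite("pics/w3.png",p["frame"]); s=state(); print(s["tool_pos"],s["force"])
for k,z in dict(spindle_tip=.106,pan_seat=.056,rig=0,pan=.056).items():
    for r in pinpoint(k,p)[:2]: print(k,r["score"],r["location"],onz(p,r["location"],z))
for k in ("big_centre",):
    for r in pinpoint(k,p)[:1]: print(k,r["score"],r["location"],R.from_rotvec(s["orientation"]).inv().apply(onz(p,r["location"],s["tool_pos"][2]-.0165)-s["tool_pos"]))
```

```text
[ 0.5098 -0.0659  0.1638] [ 0.9711 -0.8474 -3.4075]
spindle_tip 0.6 [316.9, 125.1] [0.5438 0.0028 0.106 ]
pan_seat 0.65 [318.2, 130.9] [0.543  0.0006 0.056 ]
pan_seat 0.6 [321.0, 127.6] [0.5454 0.0016 0.056 ]Traceback (most recent call last):
  File "<stdin>", line 5, in <module>
ValueError: it knows: big_centre, blackring_centre, bottle_mid, cup_mid, dish_mid, jar_mid, middle_centre, pan_seat, rig, slipbox_mid, small_centre, spindle_tip, tipbox_mid, vial_mid
```

View pics/w3.png

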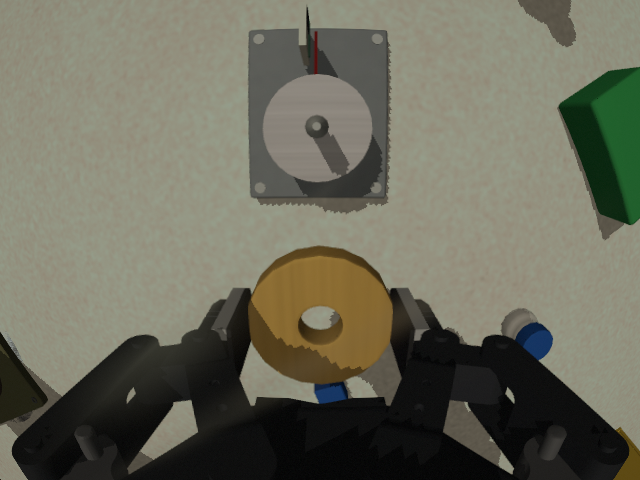

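The rig lies straight ahead: the pan disc is centred near (318,128) and the spindle tip at (317,126). The held ring hangs level, with its bore at about (321,322).

```bash
cat >> h.py <<'E'
def held(p,k,off_top,rad):
    """tool-frame centre of held ring, by outline of top face at tool z=off_top"""
    s=state(); T=R.from_rotvec(s["orientation"]); z=s["tool_pos"][2]-off_top
    r=pinpoint(k,p)[0]; print("pin",r["score"],np.round(T.inv().apply(onz(p,r["location"],z-.007)-s["tool_pos"]),4))
E
python3 - <<'E'
from h import *
p=grab("wrist"); s=state()
held(p,"big_centre",.011,.03)
T=R.from_rotvec(s["orientation"])
for u,v in ((299,320),(343,320),(320,305),(321,247),(321,383),(249,315),(393,315)): print(u,v,np.round(T.inv().apply(onz(p,(u,v),s["tool_pos"][2]-(.025 if v==383 else .011))-s["tool_pos"]),4))
m=cut_out("pan_seat",p)[0]["region"].astype(np.uint8)
print(pinpoint("spindle_tip",p)[0])
o=np.array([318,128]); print(onz(p,o,.056))
for q in ((318,75),(318,182),(263,128),(372,128)): print(onz(p,q,.056))
go([.544,.002,.165],-28,s)
E
```

```text
pin 0.58 [-0.001  -0.0015  0.018 ]
299 320 [ 0.0021 -0.0091  0.011 ]
343 320 [0.0021 0.0081 0.011 ]
320 305 [ 0.0087 -0.0009  0.011 ]
321 247 [ 0.032  -0.0005  0.011 ]
321 383 [-0.0404 -0.0004  0.025 ]
249 315 [ 0.0039 -0.0288  0.011 ]
393 315 [0.0039 0.0279 0.011 ]
{'location': [319.2, 123.5], 'score': 0.83}
[0.54341566 0.00278161 0.056     ]
[0.55866712 0.03143618 0.056     ]
[ 0.52793365 -0.02626934  0.056     ]
[0.51439535 0.01880954 0.056     ]
[ 0.57229062 -0.01209391  0.056     ]
shift [ 0.0756 -0.0013 -0.001 ] turn [-0.      0.      0.0001] t 7.03
```

Run:
```python
from h import *
for n in ("w2","w3"):
    f=cv2.imread(f"pics/{n}.png"); h=cv2.cvtColor(f,cv2.COLOR_BGR2HSV)
    m=cv2.inRange(h,(10,90,40),(30,255,255)); m[:, :200]=0; m[:,450:]=0
    k,l,st,c=cv2.connectedComponentsWithStats(m); i=1+np.argmax(st[1:,4]); print(n,st[i],c[i])
    hole=((l!=i)).astype(np.uint8); kk,ll,ss,cc=cv2.connectedComponentsWithStats(hole)
    j=ll[318,320]; print(ss[j],cc[j])
```

```text
w2 [  246   250   147   135 14830] [319.07963587 317.03149022]
[301 308  38  23 656] [319.27439024 318.49847561]
w3 [  248   246   155   138 15275] [320.89263502 315.03148936]
[301 306  39  24 681] [319.80029369 317.34214391]
```

Emit:
jog_arm:
  steps: [0.04, -0.001, 0, 0, 0, 0, 0.0757, -0.0017, 0, 0, 0, 0, 0.0757, -0.0017, 0, 0, 0, 0, 0.0757, -0.0017, 0, 0, 0, 0, 0.0757, -0.0017, 0.012, 0, 0, 0, 0.0757, -0.0017, 0.025, 0, 0, 0, 0.0757, -0.0017, 0.032, 0, 0, 0, 0.0757, -0.0017, 0.036, 0, 0, 0, 0.0757, -0.0017, 0.036, 0, 0, 0]

```text
t: 8.3
tool_pos: [0.5433, 0.0025, 0.1277]
orientation: [-2.692, -1.619, 0.001]
force: [-0.2, 0.2, -3.2]
gripper_width: 0.0567
gripper_force: 44.4
```

```bash
python3 - <<'E'
from h import *
p=grab("wrist"); cv2.imwrite("pics/w4.png",p["frame"][200:420,200:440]); s=state(); print(s["tool_pos"],s["force"],s["moment"])
go([.5434,.0028,.128],-28,s)
E
python3 -c "
import cv2;f=cv2.imread('pics/w4.png');cv2.imwrite('pics/w4b.png',cv2.resize(f,None,fx=2.5,fy=2.5))"
```

```text
[0.54358092 0.00259272 0.1281263 ] [-0.80251308 -0.37572881 -2.6420211 ] [ 0.01171128 -0.03236618  0.03086425]
shift [ 0.0001 -0.0003  0.0001] turn [ 0.     -0.      0.0006] t 8.35
```

View pics/w4b.png

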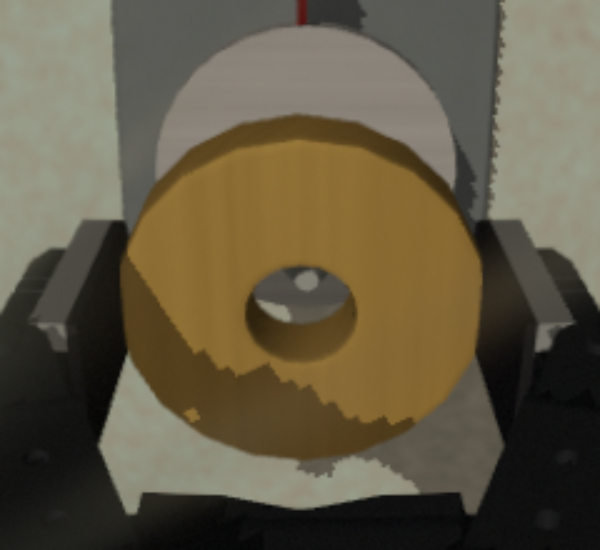

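The spindle tip at (306,281) in the crop shows through the bore, about 1 mm to the right of its centre. I'll correct that and lower.

Emit:
jog_arm:
  steps: [0, 0.0008, 0.004, 0, 0, 0, 0, 0.0008, 0.01, 0, 0, 0, 0, 0.0008, 0.018, 0, 0, 0, 0, 0.0008, 0.025, 0, 0, 0, 0, 0.0008, 0.032, 0, 0, 0, 0, 0.0008, 0.038, 0, 0, 0, 0, 0.0008, 0.042, 0, 0, 0, 0, 0.0008, 0.042, 0, 0, 0]

```text
t: 9.35
tool_pos: [0.544, 0.0023, 0.0858]
orientation: [-2.692, -1.619, 0.001]
force: [0.1, 0.4, -3.6]
gripper_width: 0.0571
gripper_force: 44.4
```

Emit:
jog_arm:
  steps: [0, 0, 0.002, 0, 0, 0, 0, 0, 0.004, 0, 0, 0, 0, 0, 0.006, 0, 0, 0, 0, 0, 0.008, 0, 0, 0, 0, 0, 0.009, 0, 0, 0, 0, 0, 0.009, 0, 0, 0, 0, 0, 0.009, 0, 0, 0]

```text
t: 10.22
tool_pos: [0.5443, 0.0022, 0.0773]
orientation: [2.692, 1.619, 0.0]
force: [0.0, 0.4, -0.5]
gripper_width: 0.057
gripper_force: 44.6
```

Emit:
jog_arm:
  steps: [0, 0, 0.001, 0, 0, 0, 0, 0, 0.001, 0, 0, 0]

```text
t: 10.48
tool_pos: [0.5443, 0.0023, 0.0762]
orientation: [2.692, 1.619, 0.0]
force: [0.0, 0.3, 0.2]
gripper_width: 0.0572
gripper_force: 44.7
```

Emit:
jog_arm:
  steps: [0, 0, 0, 0, 0, 0, 0, 0, 0, 0, 0, 0, 0, 0, 0, 0, 0, 0, 0, 0, 0, 0, 0, 0]
  jaw: -0.7

```text
t: 10.98
tool_pos: [0.5442, 0.0023, 0.0761]
orientation: [2.692, 1.619, 0.0]
force: [-0.6, 0.0, -0.1]
gripper_width: 0.0724
gripper_force: 0.0
```

Emit:
jog_arm:
  steps: [0, 0, -0.01, 0, 0, 0, 0, 0, -0.04, 0, 0, 0, 0, 0, -0.09, 0, 0, 0, 0, 0, -0.14, 0, 0, 0, -0.06, 0, -0.14, 0, 0, 0, -0.06, 0, -0.14, 0, 0, 0, -0.06, 0, -0.14, 0, 0, 0]

```text
t: 11.85
tool_pos: [0.5161, -0.0508, 0.2165]
orientation: [2.693, 1.618, 0.001]
force: [0.2, 0.6, -1.2]
gripper_width: 0.0727
gripper_force: 0.0
```

Run:
```python
from h import *
np.set_printoptions(precision=4,suppress=True)
p=grab("wrist"); s=state(); print(s["tool_pos"],s["force"])
r=pinpoint("big_centre",p)[0]; print(r, onz(p,r["location"],.0567))
for r in pinpoint("spindle_tip",p)[:1]: print(r,onz(p,r["location"],.0997))
m=cut_out("big_centre",p)[0]["region"].astype(np.uint8)
c=max(cv2.findContours(m,0,1)[0],key=cv2.contourArea)[:,0]
for z in (.0637,.070): print(cv2.minEnclosingCircle(np.array([onz(p,q,z)[:2] for q in c],np.float32)))
go([.462,.244,.20],5,s)
```

```text
[ 0.5162 -0.0504  0.2162] [0.2793 0.1432 0.1499]
{'location': [316.6, 151.6], 'score': 0.84} [0.5409 0.0034 0.0567]
{'location': [321.8, 153.3], 'score': 0.59} [0.5445 0.0025 0.0997]
((0.5433579683303833, 0.002414122223854065), 0.030048519372940063)
((0.5434936285018921, 0.0026695895940065384), 0.02935061790049076)
shift [ 0.2346 -0.186   0.0163] turn [ 0.0003 -0.0004 -0.5752] t 11.9
```

Emit:
jog_arm:
  steps: [0.235, -0.186, 0.016, 0, 0, -0.62, 0.235, -0.186, 0.016, 0, 0, -0.62, 0.235, -0.186, 0.016, 0, 0, -0.62, 0.235, -0.186, 0.016, 0, 0, -0.62, 0.235, -0.186, 0.016, 0, 0, -0.62, 0.235, -0.186, 0.016, 0, 0, -0.62, 0.235, -0.186, 0.016, 0, 0, -0.62, 0.235, -0.186, 0.016, 0, 0, -0.62]

```text
t: 13.05
tool_pos: [0.4621, 0.243, 0.2]
orientation: [2.072, 2.362, -0.001]
force: [0.4, -0.8, -0.3]
gripper_width: 0.0728
gripper_force: 0.0
```

```bash
cat >> h.py <<'E'
def look(k,h,nb):
    p=grab("wrist"); s=state(); print(s["tool_pos"],s["force"],s["joint_pos"][5])
    for r in pinpoint(k,p)[:2]: print(k,round(r["score"],2),onz(p,r["location"],h/2)[:2])
    r=cut_out(k,p)[0]; m=r["region"].astype(np.uint8); c=max(cv2.findContours(m,0,1)[0],key=cv2.contourArea)[:,0]
    e=cv2.minEnclosingCircle(np.array([onz(p,q,h*.85)[:2] for q in c],np.float32)); print("circle",e,r["rect"])
    for n,z in nb.items():
        for r in pinpoint(n,p)[:1]: q=onz(p,r["location"],z)[:2]; d=q-np.array(e[0]); print(n,round(r["score"],2),q,"dist",np.hypot(*d),"perp ang",np.degrees(np.arctan2(-d[0],d[1])))
    return e[0],s,p
E
python3 - <<'E'
from h import *
e,s,p=look("middle_centre",.014,dict(cup_mid=.019))
go([*e,.024],8,s)
E
```

```text
[0.46223154 0.24288672 0.20012858] [-0.14821766 -0.52930102  0.67850718] 1.9245841398297754
middle_centre 0.93 [0.46075647 0.25215203]
circle ((0.4613989591598511, 0.2518296539783478), 0.02519644983112812) [292.3, 180.2, 347.1, 240.8]
cup_mid 0.57 [0.45231969 0.29716252] dist 0.04623312868664644 perp ang 11.325358020599397
shift [0.009  0.0004 0.1761] turn [-0.0001  0.0003 -0.0095] t 13.1
```

Emit:
jog_arm:
  steps: [0.0085, 0.0003, 0.04, 0, 0, -0.05, 0.0085, 0.0003, 0.09, 0, 0, -0.05, 0.0085, 0.0003, 0.13, 0, 0, -0.05, 0.0085, 0.0003, 0.15, 0, 0, -0.05, 0.0085, 0.0003, 0.162, 0, 0, -0.05, 0.0085, 0.0003, 0.17, 0, 0, -0.05, 0.0085, 0.0003, 0.174, 0, 0, -0.05, 0.0085, 0.0003, 0.174, 0, 0, -0.05]
  jaw: -0.5

```text
t: 14.25
tool_pos: [0.4615, 0.2527, 0.0265]
orientation: [2.01, 2.414, 0.001]
force: [-1.4, -0.8, -1.4]
gripper_width: 0.0638
gripper_force: 0.0
```

Run:
```python
from h import *
e,s,p=look("middle_centre",.014,{}); cv2.imwrite("pics/w5.png",p["frame"])
go([*e,.026],11,s)
```

```text
[0.46158606 0.2527534  0.02665411] [-0.14691626 -0.00396054  0.81596007] 1.889737158292829
middle_centre 0.97 [0.46161382 0.25245545]
circle ((0.4613824188709259, 0.25243905186653137), 0.02579633891582489) [260.7, 262.2, 376.7, 372.8]
shift [-0.0003 -0.0003  0.0007] turn [ 0.001  -0.0004 -0.01  ] t 14.3
```

View pics/w5.png

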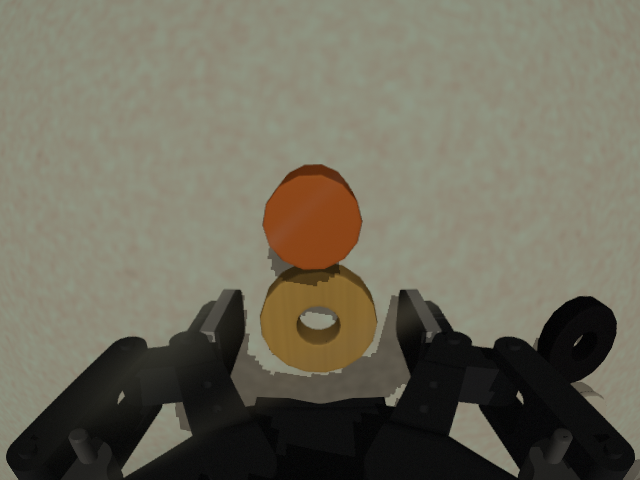

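The middle ring is centred between the pads at (319,318). The pot is straight ahead at (313,217), clear of both fingers. I'll grip and lift.

Emit:
jog_arm:
  steps: [-0.0003, 0, 0, 0, 0, 0, -0.0003, 0, 0, 0, 0, 0, -0.0003, 0, 0, 0, 0, 0, -0.0003, 0, 0, 0, 0, 0, -0.0003, 0, 0, 0, 0, 0, -0.0003, 0, 0, 0, 0, 0]
  jaw: 0.5

```text
t: 15.15
tool_pos: [0.4616, 0.2525, 0.0268]
orientation: [2.01, 2.414, 0.002]
force: [-0.8, -0.7, 6.0]
gripper_width: 0.0454
gripper_force: 42.0
```

Emit:
jog_arm:
  steps: [0, 0, -0.01, 0, 0, 0, 0, 0, -0.04, 0, 0, 0, 0, 0, -0.08, 0, 0, 0, 0, 0, -0.12, 0, 0, 0, 0, 0, -0.15, 0, 0, 0, 0, 0, -0.15, 0, 0, 0]

```text
t: 15.9
tool_pos: [0.4627, 0.253, 0.1787]
orientation: [2.009, 2.413, 0.008]
force: [0.8, 0.2, -2.3]
gripper_width: 0.0456
gripper_force: 42.6
```

Run:
```python
from h import *
s=state(); print(s["tool_pos"],s["gripper_width"],s["force"])
go([.544-.47*.07,.0025-.88*.07,.17],-28,s)
```

```text
[0.46272154 0.25304149 0.17865211] 0.04562830006597524 [ 0.76638049  0.23024117 -2.29218194]
shift [-0.3158 -0.0089  0.0081] turn [ 0.0043 -0.0033  0.6706] t 15.9
```

Emit:
jog_arm:
  steps: [-0.316, -0.009, 0.006, 0, 0, 0.67, -0.316, -0.009, 0.006, 0, 0, 0.67, -0.316, -0.009, 0.006, 0, 0, 0.67, -0.316, -0.009, 0.006, 0, 0, 0.67, -0.316, -0.009, 0.006, 0, 0, 0.67, -0.316, -0.009, 0.006, 0, 0, 0.67, -0.316, -0.009, 0.006, 0, 0, 0.67, -0.316, -0.009, 0.006, 0, 0, 0.67, -0.316, -0.009, 0.006, 0, 0, 0.67]

```text
t: 17.02
tool_pos: [0.5092, -0.0588, 0.1699]
orientation: [-2.69, -1.622, 0.001]
force: [0.5, -0.2, -1.9]
gripper_width: 0.0452
gripper_force: 42.6
```

```bash
cat >> h.py <<'E'
def fit(k,top,tip):
    """held ring k (tool z of top face=top): bore centre in tool frame; spindle tip in world"""
    p=grab("wrist"); s=state(); T=R.from_rotvec(s["orientation"]); print(s["tool_pos"],s["force"])
    tl=lambda q,d:T.inv().apply(onz(p,q,s["tool_pos"][2]-d)-s["tool_pos"])
    h=cv2.cvtColor(p["frame"],cv2.COLOR_BGR2HSV); m=cv2.inRange(h,(10,90,40),(30,255,255)); m[:,:200]=0; m[:,450:]=0; m[:225]=0
    n,l,st,c=cv2.connectedComponentsWithStats(m); i=1+np.argmax(st[1:,4]); x,y,w,hh,_=st[i]
    print("outer",x,y,w,hh,"front",tl((x+w/2,y),top),"sides",tl((x,y+hh*.47),top)[1],tl((x+w,y+hh*.47),top)[1])
    n,ll,ss,cc=cv2.connectedComponentsWithStats((l!=i).astype(np.uint8)); x,y,w,hh,_=ss[ll[318,320]]
    print("bore",x,y,w,hh,"front",tl((x+w/2,y),top)); 
    r=pinpoint(k,p)[0]; print("pin",r["score"],tl(r["location"],top+.007))
    for r in pinpoint("spindle_tip",p)[:1]: q=onz(p,r["location"],tip); print("tip",r,q)
    return p,s
E
python3 - <<'E'
from h import *
np.set_printoptions(precision=4,suppress=True)
p,s=fit("middle_centre",.0125,.0997)
go([.544,.0025,.17],-28,s); cv2.imwrite("pics/w6.png",p["frame"])
m=cut_out("big_centre",p); 
for r in m[:2]:
    print(r["score"],r["rect"]); c=max(cv2.findContours(r["region"].astype(np.uint8),0,1)[0],key=cv2.contourArea)[:,0]
    print(cv2.minEnclosingCircle(np.array([onz(p,q,.0637)[:2] for q in c],np.float32)))
E
```

```text
[ 0.5094 -0.0589  0.17  ] [ 0.2965  0.1384 -2.2917]
outer 263 260 122 112 front [0.0267 0.0003 0.0125] sides -0.02364030505631822 0.02455484121187991
bore 301 305 38 24 front [ 0.0082 -0.0011  0.0125]
pin 0.69 [0.0714 0.0012 0.0195]
tip {'location': [328.5, 139.7], 'score': 0.72} [0.5446 0.0013 0.0997]
shift [0.0705 0.0019 0.    ] turn [-0.0003  0.      0.0029] t 17.07
0.58 [274.7, 89.3, 373.5, 186.5]
((0.5430227518081665, 0.0020460989326238632), 0.029877757653594017)
```

Emit:
jog_arm:
  steps: [0.04, 0.001, 0, 0, 0, 0, 0.0704, 0.002, 0, 0, 0, 0, 0.0704, 0.002, 0, 0, 0, 0, 0.0704, 0.002, 0, 0, 0, 0, 0.0704, 0.002, 0.02, 0, 0, 0, 0.0704, 0.002, 0.035, 0, 0, 0, 0.0704, 0.002, 0.043, 0, 0, 0, 0.0704, 0.002, 0.047, 0, 0, 0, 0.0704, 0.002, 0.047, 0, 0, 0]

```text
t: 18.35
tool_pos: [0.5443, 0.0009, 0.1231]
orientation: [-2.692, -1.619, 0.0]
force: [0.3, 0.2, -2.4]
gripper_width: 0.0457
gripper_force: 42.6
```

Run:
```python
from h import *
p=grab("wrist"); s=state(); print(s["tool_pos"],s["force"],s["moment"])
cv2.imwrite('pics/w7.png',cv2.resize(p["frame"][200:420,200:440],None,fx=2.5,fy=2.5))
```

```text
[0.54454338 0.00098509 0.12337737] [-1.27466765  0.06276067 -2.37053643] [ 0.01066946 -0.02558376 -0.01238943]
```

View pics/w7.png

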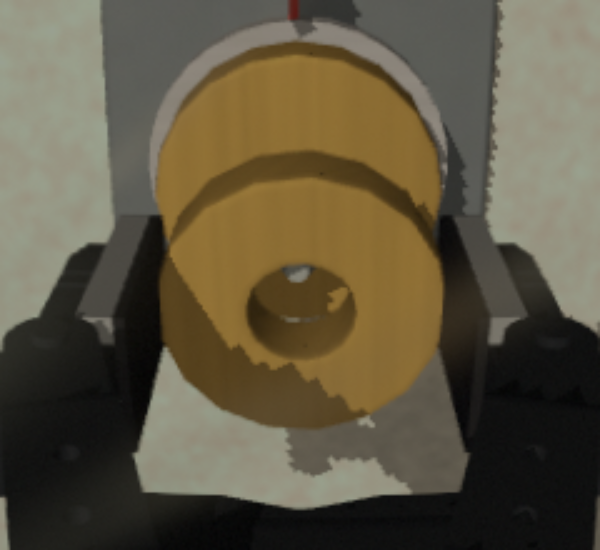

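Spindle tip at (298,273) in the crop, inside the bore but about 1 mm ahead of its centre. I'll correct by that and lower.

Emit:
jog_arm:
  steps: [0.0013, -0.0004, 0.001, 0, 0, 0, 0.0013, -0.0004, 0.006, 0, 0, 0, 0.0013, -0.0004, 0.013, 0, 0, 0, 0.0013, -0.0004, 0.02, 0, 0, 0, 0.0013, -0.0004, 0.026, 0, 0, 0, 0.0013, -0.0004, 0.03, 0, 0, 0, 0.0013, -0.0004, 0.03, 0, 0, 0]

```text
t: 19.27
tool_pos: [0.5443, 0.0024, 0.0927]
orientation: [-2.692, -1.619, 0.001]
force: [0.7, -0.3, -2.6]
gripper_width: 0.0455
gripper_force: 42.7
```

Emit:
jog_arm:
  steps: [0, 0, 0.002, 0, 0, 0, 0, 0, 0.003, 0, 0, 0, 0, 0, 0.004, 0, 0, 0, 0, 0, 0.005, 0, 0, 0, 0, 0, 0.006, 0, 0, 0, 0, 0, 0.006, 0, 0, 0, 0, 0, 0.006, 0, 0, 0]

```text
t: 20.15
tool_pos: [0.5448, 0.0024, 0.0873]
orientation: [2.692, 1.619, 0.001]
force: [0.4, 0.0, -0.1]
gripper_width: 0.0452
gripper_force: 42.8
```

Emit:
jog_arm:
  steps: [0, 0, 0.0005, 0, 0, 0, 0, 0, 0.0005, 0, 0, 0, 0, 0, 0.0005, 0, 0, 0, 0, 0, 0.0005, 0, 0, 0]
  jaw: -0.5

```text
t: 20.65
tool_pos: [0.5446, 0.0024, 0.0866]
orientation: [-2.692, -1.619, 0.0]
force: [0.9, -0.3, -1.6]
gripper_width: 0.0637
gripper_force: 0.0
```

Emit:
jog_arm:
  steps: [0, 0, -0.01, 0, 0, 0, 0, 0, -0.04, 0, 0, 0, 0, 0, -0.09, 0, 0, 0, 0, 0, -0.13, 0, 0, 0, -0.06, 0, -0.13, 0, 0, 0, -0.06, 0, -0.13, 0, 0, 0, -0.06, 0, -0.13, 0, 0, 0]

```text
t: 21.52
tool_pos: [0.5165, -0.0507, 0.2171]
orientation: [2.693, 1.618, 0.001]
force: [0.1, 0.1, -1.0]
gripper_width: 0.0639
gripper_force: 0.0
```

Run:
```python
from h import *
np.set_printoptions(precision=4,suppress=True)
p=grab("wrist"); s=state(); print(s["tool_pos"],s["force"])
for k,z,zc in (("middle_centre",.0739,.067),("big_centre",.0599,.053)):
    r=cut_out(k,p)[0]; c=max(cv2.findContours(r["region"].astype(np.uint8),0,1)[0],key=cv2.contourArea)[:,0]
    print(k,r["score"],r["rect"],cv2.minEnclosingCircle(np.array([onz(p,q,z)[:2] for q in c],np.float32)))
r=pinpoint("spindle_tip",p)[0]; print(r,onz(p,r["location"],.0959))
cv2.imwrite("pics/w8.png",p["frame"])
go([.436,-.25,.20],-14,s)
```

```text
[ 0.5167 -0.0503  0.2168] [-0.0356 -0.3375  0.6324]
middle_centre 0.74 [284.5, 117.9, 355.9, 189.0] ((0.543353796005249, 0.0016778229037299752), 0.024302339181303978)Traceback (most recent call last):
  File "<stdin>", line 5, in <module>
IndexError: list index out of range
```

Emit:
jog_arm:
  steps: [-0.2145, 0.0227, 0.017, 0, 0, -0.244, -0.2145, 0.0227, 0.017, 0, 0, -0.244, -0.2145, 0.0227, 0.017, 0, 0, -0.244, -0.2145, 0.0227, 0.017, 0, 0, -0.244, -0.2145, 0.0227, 0.017, 0, 0, -0.244, -0.2145, 0.0227, 0.017, 0, 0, -0.244]

```text
t: 22.42
tool_pos: [0.4364, -0.25, 0.1994]
orientation: [-2.474, -1.935, -0.001]
force: [0.6, 0.8, 1.3]
gripper_width: 0.064
gripper_force: 0.0
```

Run:
```python
from h import *
e,s,p=look("small_centre",.012,dict(vial_mid=.021,slipbox_mid=.01))
go([*e,.026],-14,s)
```

```text
[ 0.43651049 -0.24970949  0.19948661] [0.37192466 0.22440941 0.48427874] 1.2932728734084733
small_centre 0.79 [ 0.43568351 -0.24473121]
circle ((0.4368022382259369, -0.24421332776546478), 0.018639447167515755) [297.8, 194.3, 341.6, 236.1]
vial_mid 0.67 [ 0.4262959  -0.28616786] dist 0.043250034728267175 perp ang 165.94100278671698
slipbox_mid 0.64 [ 0.44852332 -0.20383344] dist 0.042046625852173836 perp ang -16.186448112419274
shift [ 0.0053 -0.001   0.1735] turn [-0.0002 -0.0006  0.0019] t 22.48
```

Emit:
jog_arm:
  steps: [0.005, -0.0006, 0.04, 0, 0, 0.018, 0.005, -0.0006, 0.09, 0, 0, 0.018, 0.005, -0.0006, 0.13, 0, 0, 0.018, 0.005, -0.0006, 0.15, 0, 0, 0.018, 0.005, -0.0006, 0.162, 0, 0, 0.018, 0.005, -0.0006, 0.17, 0, 0, 0.018, 0.005, -0.0006, 0.1725, 0, 0, 0.018, 0.005, -0.0006, 0.1725, 0, 0, 0.018]
  jaw: -0.27

```text
t: 23.68
tool_pos: [0.437, -0.2459, 0.0276]
orientation: [2.492, 1.912, 0.001]
force: [-0.4, -0.7, -0.3]
gripper_width: 0.0542
gripper_force: 0.0
```

Run:
```python
from h import *
e,s,p=look("small_centre",.012,{}); cv2.imwrite("pics/w9.png",p["frame"])
go([*e,.027],-15,s)
```

```text
[ 0.43706613 -0.24600329  0.02772616] [ 0.16568737  0.09455984 -0.45993646] 1.3201112703984155
small_centre 0.76 [ 0.43585382 -0.24408845]
circle ((0.43716615438461304, -0.24397243559360504), 0.01984957605600357) [276.3, 270.7, 363.9, 356.0]
shift [ 0.002  -0.0004  0.0007] turn [ 0.0012  0.0003 -0.0002] t 23.73
```

View pics/w9.png

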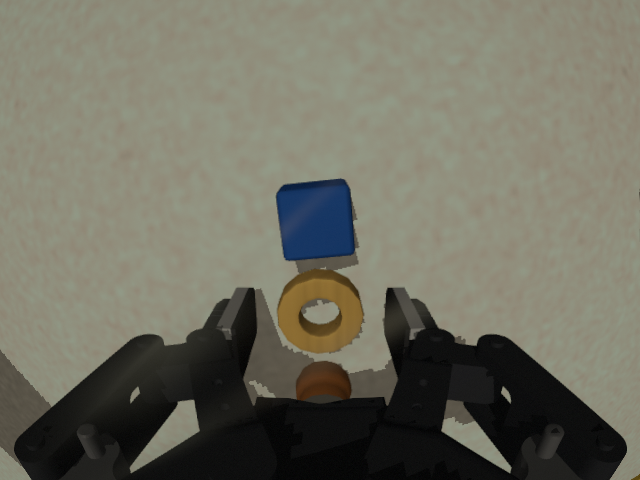

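The small ring is at (320,312), about 2 mm ahead of the pads' middle. The box and the vial are both clear.

Emit:
jog_arm:
  steps: [0.0016, -0.0003, 0, 0, 0, 0, 0.0016, -0.0003, 0, 0, 0, 0]

```text
t: 24.08
tool_pos: [0.4367, -0.244, 0.0273]
orientation: [2.492, 1.912, 0.0]
force: [-0.7, -0.1, -1.0]
gripper_width: 0.0543
gripper_force: 0.0
```

Emit:
jog_arm:
  steps: [0, 0, 0, 0, 0, 0, 0, 0, 0, 0, 0, 0, 0, 0, 0, 0, 0, 0, 0, 0, 0, 0, 0, 0, 0, 0, 0, 0, 0, 0, 0, 0, 0, 0, 0, 0]
  jaw: 0.7

```text
t: 24.82
tool_pos: [0.4368, -0.2441, 0.0274]
orientation: [2.492, 1.912, 0.0]
force: [-0.4, 0.2, 5.7]
gripper_width: 0.0333
gripper_force: 40.1
```

Emit:
jog_arm:
  steps: [0, 0, -0.01, 0, 0, 0, 0, 0, -0.04, 0, 0, 0, 0, 0, -0.08, 0, 0, 0, 0, 0, -0.12, 0, 0, 0, 0, 0, -0.15, 0, 0, 0, 0, 0, -0.15, 0, 0, 0]

```text
t: 25.58
tool_pos: [0.4383, -0.245, 0.1796]
orientation: [2.488, 1.909, 0.003]
force: [-0.3, -0.7, -1.3]
gripper_width: 0.0331
gripper_force: 40.1
```

Run:
```python
from h import *
s=state(); print(s["tool_pos"],s["gripper_width"],s["force"])
go([.544-.47*.07,.0025-.88*.07,.17],-28,s)
```

```text
[ 0.43831734 -0.24504001  0.17963117] 0.033147940092253726 [-0.25607203 -0.73440551 -1.25832271]
shift [0.1985 0.0221 0.0095] turn [0.0056 0.0008 0.2267] t 25.57
```

Emit:
jog_arm:
  steps: [0.2665, 0.0386, 0.005, 0.0056, 0, 0.227, 0.2665, 0.0386, 0.005, 0.0056, 0, 0.227, 0.2665, 0.0386, 0.005, 0.0056, 0, 0.227, 0.2665, 0.0386, 0.005, 0.0056, 0, 0.227, 0.2665, 0.0386, 0.005, 0.0056, 0, 0.227, 0.2665, 0.0386, 0.005, 0.0056, 0, 0.227, 0.2665, 0.0386, 0.005, 0.0056, 0, 0.227, 0.2665, 0.0386, 0.035, 0.0056, 0, 0.227, 0.2665, 0.0386, 0.055, 0.0056, 0, 0.227, 0.2665, 0.0386, 0.055, 0.0056, 0, 0.227]

```text
t: 26.82
tool_pos: [0.5408, 0.0019, 0.1205]
orientation: [-2.689, -1.611, 0.011]
force: [-0.3, 0.2, -0.7]
gripper_width: 0.033
gripper_force: 40.1
```

Run:
```python
from h import *
p=grab("wrist"); s=state(); print(s["tool_pos"],s["force"],s["moment"])
cv2.imwrite('pics/w10.png',cv2.resize(p["frame"][200:420,200:440],None,fx=2.5,fy=2.5))
go([.5446,.0024,.1188],-28,s)
```

```text
[0.54180579 0.00208282 0.12158374] [-0.21641789  0.27081408 -0.54471851] [-0.05505828  0.01933587 -0.00767026]
shift [0.0016 0.0023 0.0028] turn [-0.0075  0.0019 -0.0023] t 26.88
```

View pics/w10.png

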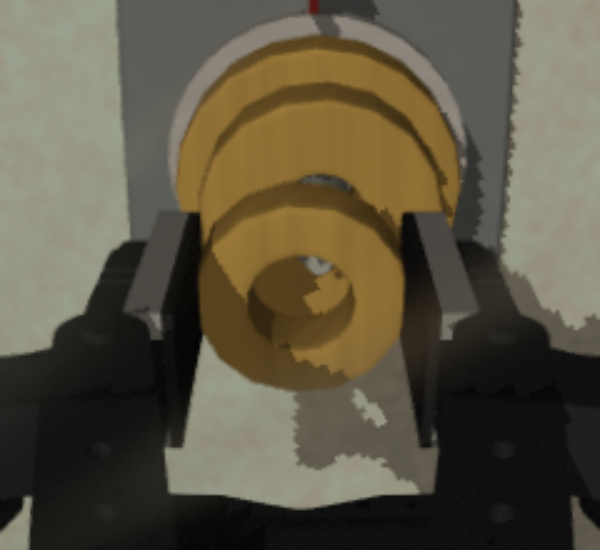

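The arm was still settling. The spindle tip at (318,266) shows right of and ahead of the bore centre, so I'll raise a little, correct and level.

Emit:
jog_arm:
  steps: [0, 0, -0.006, -0.0075, 0.002, -0.002, 0.0016, 0.0023, -0.006, -0.0075, 0.002, -0.002, 0.0016, 0.0023, -0.006, -0.0075, 0.002, -0.002, 0.0016, 0.0023, -0.006, -0.0075, 0.002, -0.002]

```text
t: 27.38
tool_pos: [0.5459, 0.0037, 0.1283]
orientation: [2.69, 1.62, 0.004]
force: [0.7, 0.2, -0.7]
gripper_width: 0.0331
gripper_force: 40.1
```

Run:
```python
from h import *
grab("wrist"); s=state(); print(s["tool_pos"],s["force"],s["moment"])
go([.5446,.0024,.120],-28,s)
```

```text
[0.54580859 0.00371835 0.1282167 ] [ 0.04342003 -0.1773032  -0.91045893] [ 0.02615671  0.0024678  -0.01549041]
shift [-0.0017 -0.0005  0.0082] turn [ 0.0021 -0.0014  0.0018] t 27.43
```

Emit:
jog_arm:
  steps: [-0.0017, -0.0005, 0, 0.002, -0.0014, 0.002, -0.0017, -0.0005, 0, 0.002, -0.0014, 0.002, -0.0017, -0.0005, 0.005, 0.002, -0.0014, 0.002, -0.0017, -0.0005, 0.01, 0.002, -0.0014, 0.002, -0.0017, -0.0005, 0.015, 0.002, -0.0014, 0.002, -0.0017, -0.0005, 0.02, 0.002, -0.0014, 0.002, -0.0017, -0.0005, 0.02, 0.002, -0.0014, 0.002]

```text
t: 28.3
tool_pos: [0.5441, 0.0024, 0.1075]
orientation: [-2.693, -1.617, 0.002]
force: [0.4, 0.2, -1.4]
gripper_width: 0.0333
gripper_force: 40.1
```

Run:
```python
from h import *
grab("wrist"); s=state(); print(s["tool_pos"],s["force"],s["moment"])
go([.5446,.0024,.100],-28,s)
```

```text
[0.54438753 0.00236486 0.10779229] [-0.20948502 -0.83855116 -0.61290076] [-0.01196988  0.04147902 -0.01797024]
shift [0.0001 0.0002 0.0078] turn [-0.0006  0.0003 -0.0003] t 28.35
```

Emit:
jog_arm:
  steps: [0, 0, 0.002, 0, 0, 0, 0, 0, 0.004, 0, 0, 0, 0, 0, 0.005, 0, 0, 0, 0, 0, 0.006, 0, 0, 0, 0, 0, 0.007, 0, 0, 0, 0, 0, 0.0078, 0, 0, 0, 0, 0, 0.0078, 0, 0, 0, 0, 0, 0.0078, 0, 0, 0]

```text
t: 29.35
tool_pos: [0.5446, 0.0024, 0.1004]
orientation: [2.693, 1.618, 0.0]
force: [0.0, 0.1, 0.3]
gripper_width: 0.0335
gripper_force: 40.2
```

Run:
```python
from h import *
import cell
F=[]
for _ in range(6): grab("wrist"); F.append(state()["force"])
print(np.mean(F,0),np.std(F,0),state()["tool_pos"])
```

```text
[ 0.12506167  0.01786512 -0.4793264 ] [0.49413453 0.40991892 0.33477516] [0.54464866 0.00237649 0.10034129]
```

Emit:
jog_arm:
  steps: [0, 0, 0.0006, 0, 0, 0, 0, 0, 0.0013, 0, 0, 0, 0, 0, 0.0013, 0, 0, 0]

```text
t: 30.02
tool_pos: [0.5446, 0.0024, 0.099]
orientation: [2.693, 1.618, 0.0]
force: [0.1, -0.6, -0.2]
gripper_width: 0.033
gripper_force: 40.2
```

Run:
```python
from h import *
F=[]
for _ in range(10): grab("wrist"); F.append(state()["force"])
print(np.mean(F,0),np.std(F,0),state()["tool_pos"])
```

```text
[-0.21108754  0.11334701  0.43023201] [0.51644971 0.40477012 0.35098356] [0.54463523 0.00235553 0.09898962]
```

Emit:
jog_arm:
  steps: [0, 0, 0, 0, 0, 0, 0, 0, 0, 0, 0, 0, 0, 0, 0, 0, 0, 0, 0, 0, 0, 0, 0, 0]
  jaw: -0.3

```text
t: 31.02
tool_pos: [0.5446, 0.0024, 0.099]
orientation: [2.693, 1.618, -0.0]
force: [0.2, 0.3, 0.1]
gripper_width: 0.0558
gripper_force: 0.0
```

Emit:
jog_arm:
  steps: [0, 0, -0.01, 0, 0, 0, 0, 0, -0.04, 0, 0, 0, 0, 0, -0.09, 0, 0, 0, 0, 0, -0.12, 0, 0, 0, -0.06, 0, -0.12, 0, 0, 0, -0.06, 0, -0.12, 0, 0, 0, -0.06, 0, -0.12, 0, 0, 0]

```text
t: 31.9
tool_pos: [0.5166, -0.0507, 0.2195]
orientation: [2.694, 1.616, 0.002]
force: [1.1, -0.1, 0.3]
gripper_width: 0.0554
gripper_force: 0.0
```

Run:
```python
from h import *
np.set_printoptions(precision=4,suppress=True)
p=grab("wrist"); s=state(); print(s["t"],s["tool_pos"],s["force"])
for k,z in (("small_centre",.0825),("middle_centre",.072),("big_centre",.058)):
    for r in cut_out(k,p)[:2]:
        c=max(cv2.findContours(r["region"].astype(np.uint8),0,1)[0],key=cv2.contourArea)[:,0]
        print(k,round(r["score"],2),r["rect"],cv2.minEnclosingCircle(np.array([onz(p,q,z)[:2] for q in c],np.float32)))
q=grab("scene"); f=q["frame"]; h=cv2.cvtColor(f,cv2.COLOR_BGR2HSV); y0,x0=200,260
for n,a,b in (("green",(45,80,30),(85,255,255)),("red",(0,130,50),(6,255,255)),("red2",(172,130,50),(180,255,255))):
    m=cv2.inRange(h,a,b)[200:285,260:335]; yx=np.argwhere(m); print(n,len(yx), (yx.mean(0)+[200,260], yx.min(0)+[200,260], yx.max(0)+[200,260]) if len(yx) else "")
for k in ("jar_mid","cup_mid","vial_mid","slipbox_mid","blackring_centre"):
    r=pinpoint(k,q)[0]; print(k,np.round(r["location"],0))
```

```text
31.95 [ 0.5167 -0.0503  0.2193] [ 0.5191 -0.4659 -0.1366]
small_centre 0.94 [293.0, 129.1, 344.6, 181.3] ((0.5433967113494873, 0.0019955653697252274), 0.017912616953253746)
middle_centre 0.82 [288.0, 117.8, 354.7, 189.2] ((0.5432843565940857, 0.0018790954491123557), 0.023893943056464195)
middle_centre 0.64 [317.9, 355.4, 345.3, 387.3] ((0.4659775495529175, -0.16429758071899414), 0.017474176362156868)
big_centre 0.57 [277.8, 112.8, 361.8, 191.1] ((0.542972207069397, 0.002124938415363431), 0.030374202877283096)
green 2 (array([237.5, 319. ]), array([237, 319]), array([238, 319]))
red 3 (array([239.3333, 315.6667]), array([239, 314]), array([240, 317]))
red2 0 
jar_mid [236. 339.]
cup_mid [344. 186.]
vial_mid [146. 301.]
slipbox_mid [185. 287.]
blackring_centre [379. 219.]
```

```bash
python3 -c "
from cell import *
print(sign_off())"
```

```text
the job is handed in; nothing more can be done
None
```

I threaded the large, middle and small brass rings onto the spindle in that order, each lowered until the pan carried it, and handed the job in after about 32 s. Final images put all three concentric at the expected heights; the pointer's place in the green band was visible only to a few pixels but fits that. I did not touch anything else.

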